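Brush out the drip-feed cup and set its needle valve

TASK

Get the grinder's drip feeder ready: take the long round brush from its stand, scrub the inside of the open glass cup by moving the brush all the way down to the cup's floor, up near the rim and down to the floor again, then put the brush back in its stand and let go of it. Then screw the feeder's knurled valve cap down (clockwise from above) until it bottoms out, back it off a quarter turn, and finish while still gripping the cap there, held still, so that I can lock it. Leave the glass stacks and the other things on the table where they are.

Things in the scene. Friction and masses are not known exactly. Their poses are not given: they have to be found in the camera images.
- feeder: drip feeder, fixed to the table: grey base plate 100 x 230 x 12 mm carrying the glass cup at local y = +65 mm and the brass needle valve with the knurled steel cap at local y = -65 mm (both at local x = 0). Origin: centre of the underside, z up; position, yaw and side of the table vary. A thin pipe along the plate joins the two.
- cup_floor (a point): centre of the inner floor of the glass cup, 33 mm above the table. The cup is open at the top, inner diameter 66 mm, outer 74 mm (wall 4 mm), inner depth 82 mm.
- cup_rim (a point): centre of the cup's mouth, 115 mm above the table.
- valve_seat (a point): on the valve's axis, top face of the round brass valve body (diameter 32 mm), 72 mm above the table: the knurled cap's underside meets it when the cap bottoms out.
- cap_grip (a point): on the cap's axis, 18 mm above the cap's underside, the height to grip it. The cap is an upright round steel knurled cap, diameter 37 mm, 30 mm tall, with a short white pointer line on top, running from its axis along its local x. It is already started on the thread and cannot come off. It turns and sinks with a lead of 6 mm per turn, so the point's height is 90 mm when bottomed plus 0.95 mm per rad of looseness. The point's x axis turns with the cap.
- cap (a joint): angle of the knurled cap in rad: 0 = bottomed out (hard stop), growing counterclockwise from above as it is unscrewed, at most 5.0; a quarter turn off the bottom reads 1.57. It starts between 2.0 and 3.4. Thread friction about 0.1 N m; the cap stays where it is left, and beyond the stop the fingers slip on it.
- stand: brush stand, fixed: wooden base 90 x 90 x 10 mm with an upright steel tube (outer diameter 40 mm, bore 34 mm) up to 130 mm above the table. Origin: centre of the underside. Position and side of the table vary.
- stand_mouth (a point): centre of the tube's mouth, 130 mm above the table.
- brush: long round brush, loose, 189 mm long, 50 to 100 g, standing upright in the tube. Origin: centre of the lower end of the bristle head, z along the brush towards the handle. From the origin up: rigid bristle head diameter 24 mm from 0 to 75 mm, thin stem (6 mm) to 115 mm, flat grey disc diameter 48 mm from 115 to 121 mm, wooden handle diameter 20 mm from 121 to 189 mm. In the stand the disc rests on the tube's mouth, so the origin is 15 mm above the table.
- brush_handle (a point): on the brush's axis, 160 mm above its lower end: middle of the handle, where to grip it from above; 45 mm above the tube's mouth when the brush is home.
- stack_mid: stack of round green glass discs, diameter 66 mm, 80 mm tall, loose; origin centre of underside. Leave alone.
- stack_left: stack of round green glass discs, diameter 76 mm, 120 mm tall, loose, far left; origin centre of underside. Leave alone.
- stack_right: stack of round green glass discs, diameter 76 mm, 140 mm tall, loose, far right; origin centre of underside. Leave alone.
- tape_roll: roll of tape lying flat, diameter 66 mm, 24 mm high, loose; origin centre of underside. Leave alone.
- wood_block: wooden block 120 x 45 x 30 mm, loose; origin centre of underside. Leave alone.
- hone: grey honing stone 100 x 40 x 22 mm, loose; origin centre of underside. Leave alone.
- bottle: closed grey bottle, diameter 60 mm, 150 mm tall, loose; origin centre of underside. Leave alone.
Things that resemble listed ones, but are neither listed nor needed, are in the scene too. Of the things that look like the stand, take the one that is farthest from the robot's base at the start. Leave any orange look-alike of the feeder alone.

How it is judged:
By the outcome, as a careful person would: the job done as asked, in the order asked, and still so for the second after the job is handed in, while the arm keeps its last pose, push and grip.
It also fails if it takes over 72 s, if anything falls off the work surface, if the arm or the gripper's body presses on something with over 40 N, if the wrist force passes 120 N, or if a joint passes its speed limit or range.

ROBOT

A 6-joint arm with a two-finger parallel gripper is mounted at the origin on the work surface. World frame = base frame: x ahead of the robot, y to its left, z up, the work surface at z = 0. Lengths are in mm, angles in degrees, forces in N, time in s.
With the tool pointing down it reaches from about 300 to 850 mm from the base axis. Payload 4.2 kg.
Tool frame: the origin (TCP) lies midway between the tips of the shut fingers; the grasp point (between the pads) lies 19 mm behind it; z points along the fingers, x is the direction in which the jaws open and shut, and the axes are right-handed (so a half turn about z gives the same grasp; the last joint's range is limited). The gripper opens to 91 mm and grips with 3 to 60 N. Pads are 32 mm wide; open, the fingers measure 118 mm over their backs; the gripper's body (76 mm by 178 mm) begins 60 mm behind the grasp point.
Start: joints at [-65.031, 18.312, 89.639, -0, 72.044, -1.146], TCP at [253.109, -516.313, 213.976] pointing down, gripper open.
Joint ranges: [-177.97, 177.97], [-48.28, 115.42], [12.27, 149.76], [-77.06, 257.06], [2.81, 150.46], [-146.56, 146.56]. Speed limits (degrees/s): [147.25, 147.25, 180, 180, 180, 180].

INTERFACE

Orientations are given as [roll, pitch, yaw] about the fixed x, y, z axes, in that order (R = Rz(yaw) Ry(pitch) Rx(roll)).
In Python, from workcell import env gives the robot as it stands. The module is installed in compiled form; this text tells all that it offers.
- The arm moves only by the tool drive_tool, never from a script. Its argument "series" is a list of rows, each a list of 3 entries, a list of its own where there are three numbers: the closure, from 0 (fully open) to 1 (shut), then the shift along the tool's x, y, z in mm, then the turn, a rotation vector about the tool's x, y, z in rad. In form: [[gripper, [dx, dy, dz], [rx, ry, rz]], ...]. A call has exactly 5 rows; each row is the pose to reach, as a shift and turn from the pose commanded when the call began, along the tool's axes at that moment; what a row does not reach only later rows make up. A row lasts 1/10 s, in which the tool goes at most 50 mm and 8.59 degrees, less where a joint would pass 70% of its speed; a pose out of reach is approached as far as the arm can. A call with a gripper value outside its range is refused whole. The fingers move at their own pace and stop on an object; "squeeze" is the grip in N (left out, the last holds). Time passes only in rows, so rows that repeat a pose let the fingers close, or fill a call up. It gives the time, the measured TCP pose, the force and the opening at its end, in the units of the state.
- env.state(): the state, without advancing time (a new reading comes with each control period).
- env.grab_frame(name): name is "scene" or "top" or "wrist"; returns a dict with "image" (420x560x3 uint8, red, green, blue), "K" (3x3 intrinsics, pixels), "origin" and "orientation" of the camera in the world. Camera axes: x right, y down, z forward; pixel columns grow to the right and rows downward; lengths in mm; the calibration is good to about 2 mm. A picture is of the moment at which its call begins. There is no depth.
- env.job_done(): hands the job in, once; it reports no verdict.
The state is a dict: "time_s": time; "qpos": joint angles; "qvel": joint speeds; "effort": joint torques, N m; "ee_pos": TCP position; "ee_rot": TCP orientation; "force": force on the tool from outside, world axes, zero at the start; "torque": the same for the moment, N m; "gripper_width": finger opening in mm.
Only numpy, scipy, OpenCV 4.12 (cv2) and the standard library are available. Lean on these libraries where they do the work, as an engineer would, in place of code of your own. Each camera call takes 0.05 s, during which the arm holds its last target.

## Working session

There is one attempt and no reset: what is moved stays moved. The work goes in short steps, Python scripts to look and compute and a tool call to move; the robot and the scene stay as the last step left them, time stands still between calls to the robot, and variables do not carry over. Pictures are saved under pics/ and viewed, and the job is handed in when it is done.

Besides the shell and the picture viewer there is one more tool, called after "Request:" as a command line: name --argument value ..., lists and objects as JSON in quotes. drive_tool: Moves the arm, as the interface text tells. Its arguments: {"type":"object","properties":{"series":{"type":"array","items":{"type":"array"}},"squeeze":{"type":"number"}},"required":["series"]}

```bash
mkdir -p pics; cat > h.py <<'E'
import numpy as np, cv2
from workcell import env
def grab(n,f):
    g=env.grab_frame(n); cv2.imwrite('pics/'+f,cv2.cvtColor(g['image'],cv2.COLOR_RGB2BGR))
    np.savez('pics/'+f+'.npz',K=g['K'],o=np.array(g['origin'],float),R=np.array(g['orientation'],float),im=g['image']); return g
E
python3 - <<'E'
from h import *
for n in ['scene','top','wrist']:
    g=grab(n,n+'0.png'); print(n,g['K'],g['origin'],g['orientation'])
print(env.state())
E
```

```text
scene [[442.22474634   0.         277.59879741]
 [  0.         442.22474634 205.5497391 ]
 [  0.           0.           1.        ]] [1202.07156623  478.9569876   951.52054361] [-134.41873848   -0.98765642  125.18561654]
top [[483.78419381   0.         276.24974475]
 [  0.         483.78419381 212.90345339]
 [  0.           0.           1.        ]] [ 164.66994003   17.3234489  1698.86371508] [-1.67885993e+02 -4.79903140e-02 -8.96656362e+01]
wrist [[330.52705184   0.         278.38309006]
 [  0.         330.52705184 211.18933863]
 [  0.           0.           1.        ]] [ 323.61475415 -482.65143339  384.13771938] [ 1.64214784e+02  9.99557637e-02 -6.38928831e+01]
{'time_s': 0.15, 'qpos': array([-6.50317542e+01,  1.83453837e+01,  8.96909817e+01, -6.90803448e-05,
        7.20444708e+01, -1.14497987e+00]), 'qvel': array([ 0.04982004, -0.06300401, -0.19142551, -0.0633258 , -0.07296477,
        0.0350557 ]), 'effort': array([ 5.21783568e-04, -4.12772548e+01, -2.32154506e+01,  7.28047080e-02,
        4.33612301e-02, -8.59230340e-05]), 'ee_pos': array([ 252.92980511, -515.95270294,  213.28751548]), 'ee_rot': array([-1.79998450e+02,  8.08214578e-02, -6.38867519e+01]), 'force': array([0.26199985, 0.25117404, 0.69256478]), 'torque': array([-0.00105345,  0.01428221, -0.06126427]), 'gripper_width': 91.10746042070681}
```

View pics/top0.png

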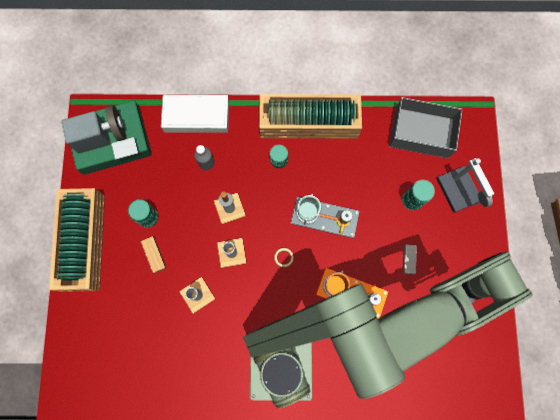

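View pics/scene0.png

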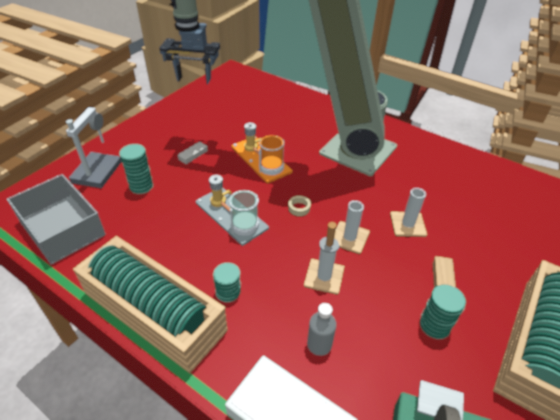

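View pics/wrist0.png

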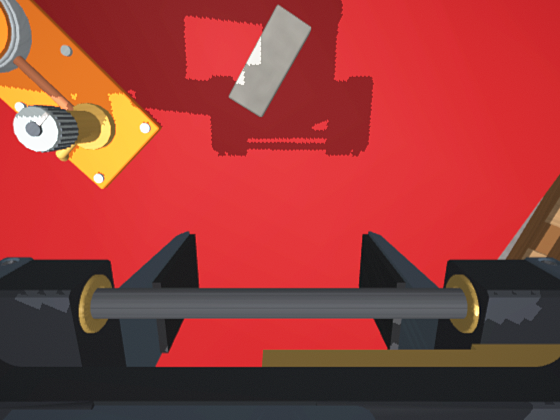

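```bash
python3 - <<'E'
import cv2
a=cv2.imread('pics/top0.png');c=cv2.resize(a[180:250,200:380],None,fx=4.4,fy=4.4,interpolation=cv2.INTER_CUBIC);cv2.imwrite('pics/topc.png',c)
a=cv2.imread('pics/scene0.png');c=cv2.resize(a[165:300,185:375],None,fx=4.2,fy=4.2,interpolation=cv2.INTER_CUBIC);cv2.imwrite('pics/scenec.png',c)
E
```

```text
(no output)
```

View pics/topc.png

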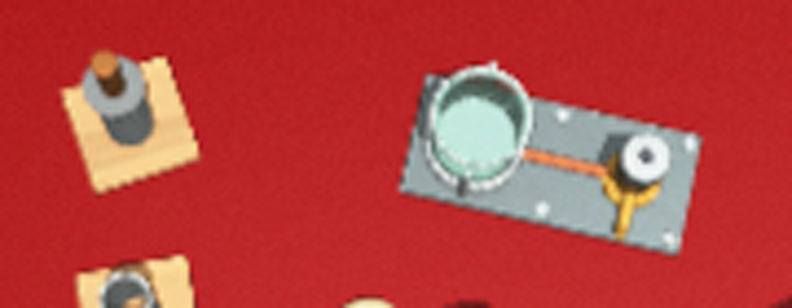

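View pics/scenec.png

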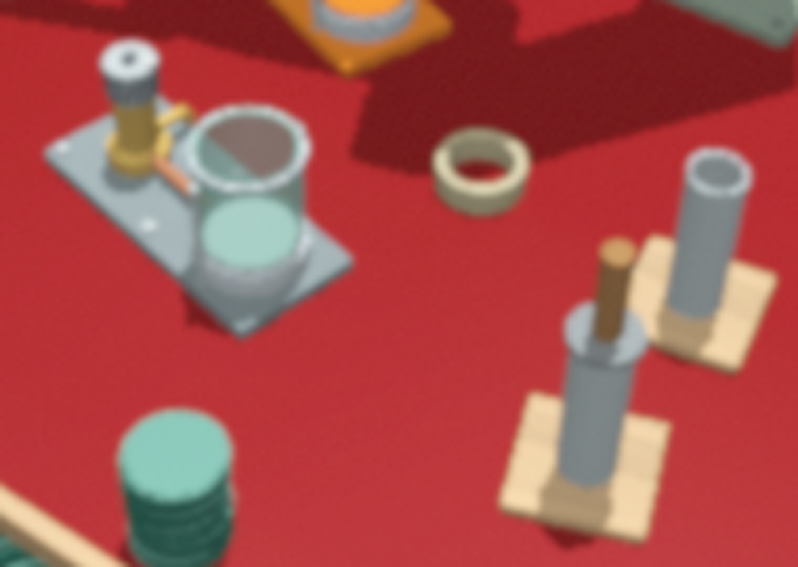

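```bash
cat >> h.py <<'E'
from scipy.spatial.transform import Rotation as Ro
from scipy.optimize import least_squares
def cam(f):
    d=np.load('pics/'+f+'.npz'); return d['K'],d['o'],Ro.from_euler('xyz',d['R'],degrees=True).as_matrix()
def onz(f,px,z):
    K,o,R=cam(f); r=R@np.linalg.inv(K)@np.array([px[0],px[1],1.]); return o+r*(z-o[2])/r[2]
def tri(obs):
    A=np.zeros((3,3));b=np.zeros(3)
    for f,px in obs:
        K,o,R=cam(f); r=R@np.linalg.inv(K)@np.array([px[0],px[1],1.]); r/=np.linalg.norm(r); P=np.eye(3)-np.outer(r,r);A+=P;b+=P@o
    return np.linalg.solve(A,b)
def proj(f,p):
    K,o,R=cam(f); q=K@(R.T@(np.array(p)-o)); return q[:2]/q[2]
E
python3 - <<'E'
from h import *
np.set_printoptions(precision=1,suppress=True)
T=lambda u,v:(200+(u+.5)/4.4-.5,180+(v+.5)/4.4-.5); S=lambda u,v:(185+(u+.5)/4.2-.5,165+(v+.5)/4.2-.5)
for n,t,s,z in [('handle',(104,62),(618,250),204),('cap',(645,157),(130,60),104.5),('rim',(480,125),(249,150),115)]:
    print(n,onz('top0.png',T(*t),z),onz('scene0.png',S(*s),z),tri([('top0.png',T(*t)),('scene0.png',S(*s))]))
print('plate')
q=[onz('top0.png',T(*t),12) for t in [(428,75),(402,190),(678,254),(699,138)]]
for a in q: print(a)
print(np.mean(q,0), (q[0]+q[1]-q[2]-q[3])/2)
for s in [(45,153),(240,335),(353,262)]: print(onz('scene0.png',S(*s),12))
q=[onz('top0.png',T(*t),10) for t in [(63,92),(165,57),(199,157),(99,192)]]
print('stand',np.mean(q,0))
q=[onz('scene0.png',S(*t),10) for t in [(532,393),(500,508),(645,541),(670,424)]]
print('stand',np.mean(q,0))
E
```

```text
handle [547.1 187.2 204. ] [547.2 187.  204. ] [547.1 187.1 204. ]
cap [ 500.1 -217.6  104.5] [ 503.2 -216.5  104.5] [ 500.8 -218.3  101.8]
rim [522.  -90.8 115. ] [533.7 -87.2 115. ] [525.1 -92.7 104.9]
plate
[586.9 -55.8  12. ]
[491.1 -34.5  12. ]
[ 440.2 -255.8   12. ]
[ 535.5 -275.5   12. ]
[ 513.4 -155.4   12. ] [ 51.1 220.5   0. ]
[ 541.4 -274.5   12. ]
[594.  -51.9  12. ]
[496.7 -30.1  12. ]
stand [544.7 185.4  10. ]
stand [548.8 188.3  10. ]
```

```bash
cat >> h.py <<'E'
def go(p,yaw=None):
    s=env.state(); R=Ro.from_euler('xyz',s['ee_rot'],degrees=True)
    d=R.as_matrix().T@(np.array(p,float)-s['ee_pos'])
    print('t %.2f'%s['time_s'],'pos',s['ee_pos'].round(1),'rot',s['ee_rot'].round(1),'F',s['force'].round(1),'Tz',s['torque'].round(2),'w',round(s['gripper_width'],1),'q',s['qpos'].round(0))
    print('shift',d.round(1))
    if yaw is not None:
        e=(R.inv()*Ro.from_euler('xyz',[180,0,yaw],degrees=True)).as_rotvec(); print('rotvec',e.round(3))
E
python3 -c "
from h import *
go([400,-165,300])"
```

```text
t 0.15 pos [ 252.9 -516.   213.3] rot [-1.80e+02  1.00e-01 -6.39e+01] F [0.3 0.3 0.7] Tz [-0.    0.01 -0.06] w 91.1 q [-65.  18.  90.  -0.  72.  -1.]
shift [-250.5 -286.5  -86.4]
```

Request:
drive_tool --series '[[0,[-28,-32,-20],[0,0,0]],[0,[-58,-66,-40],[0,0,0]],[0,[-88,-100,-60],[0,0,0]],[0,[-118,-135,-75],[0,0,0]],[0,[-148,-170,-86],[0,0,0]]]'

```text
time_s: 0.65
ee_pos: [341.1, -307.0, 300.9]
ee_rot: [-180.0, -0.1, -63.9]
force: [0.4, -0.4, 0.1]
gripper_width: 91.3
```

Request:
drive_tool --series '[[0,[-30,-34,0],[0,0,0]],[0,[-60,-68,0],[0,0,0]],[0,[-85,-98,0],[0,0,0]],[0,[-102,-116,0],[0,0,0]],[0,[-102,-116,0],[0,0,0]]]'

```text
time_s: 1.15
ee_pos: [400.4, -163.6, 299.8]
ee_rot: [-180.0, 0.0, -63.6]
force: [0.6, -0.3, 0.0]
gripper_width: 91.2
```

```bash
python3 -c "
from h import *
go([547,187,280]);grab('wrist','w1.png');go([547,187,280])"
```

```text
t 1.15 pos [ 400.4 -163.6  299.8] rot [-180.     0.   -63.6] F [ 0.6 -0.3  0. ] Tz [-0.06 -0.03  0.01] w 91.2 q [-24.   3.  97.   0.  80.  40.]
shift [-249.  -287.    20.1]
t 1.20 pos [ 399.9 -165.   299.8] rot [180.   -0.  -63.7] F [-0.3 -0.3 -0.7] Tz [-0.   -0.02  0.03] w 91.1 q [-24.   3.  97.  -0.  80.  40.]
shift [-250.5 -287.8   19.6]
```

View pics/w1.png

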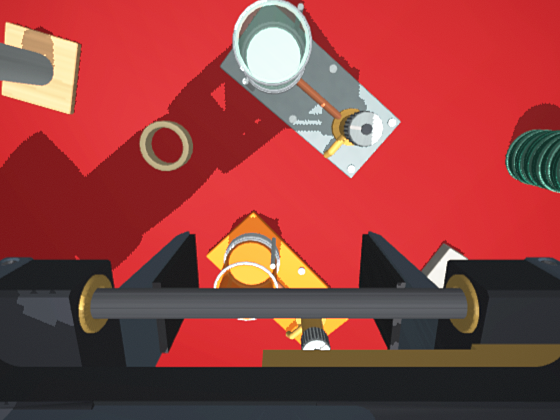

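```bash
python3 - <<'E'
from h import *
a=cv2.imread('pics/w1.png');cv2.imwrite('pics/w1c.png',cv2.resize(a[0:190,210:410],None,fx=3,fy=3,interpolation=cv2.INTER_CUBIC))
for z,p in [(104.5,(367,129)),(12,(220,65)),(12,(351,178)),(12,(400,122)),(115,(272,36))]: print(onz('w1.png',p,z).round(1))
# predicted
c=np.array([513.4,-155.4]);u=np.array([.226,.974]);v=np.array([u[1],-u[0]])
for s,t in [(50,115),(-50,115),(-50,-115),(50,-115)]:
    print(proj('w1.png',[*(c+s*v+t*u),12]).round(1))
E
```

```text
[ 502.7 -220.1  104.5]
[495.9 -33.4  12. ]
[ 443.1 -256.7   12. ]
[ 538.2 -277.8   12. ]
[536.6 -90.  115. ]
[2.662e+02 2.000e-01]
[217.4  68.4]
[349.  180.6]
[399.7 123.8]
```

View pics/w1c.png

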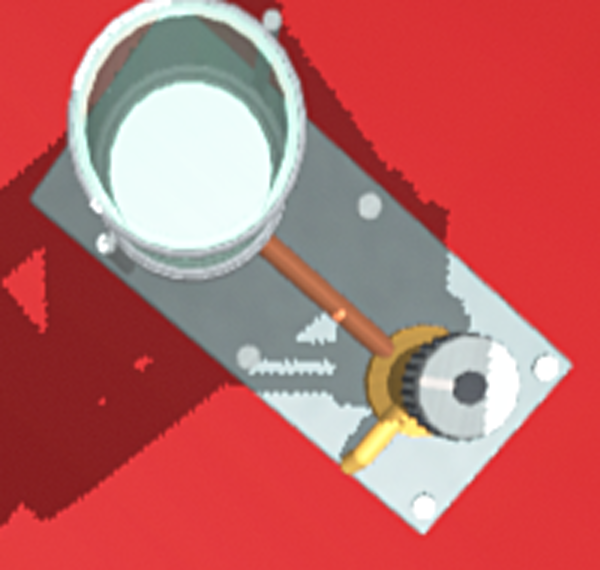

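Request:
drive_tool --series '[[0,[-30,-34,0],[0,0,0]],[0,[-60,-68,0],[0,0,0]],[0,[-90,-103,5],[0,0,0]],[0,[-120,-138,10],[0,0,0]],[0,[-150,-172,15],[0,0,0]]]'

```text
time_s: 1.7
ee_pos: [489.0, 44.7, 284.7]
ee_rot: [180.0, -0.1, -64.0]
force: [0.9, -1.0, 0.1]
gripper_width: 91.2
```

Request:
drive_tool --series '[[0,[-30,-34,2],[0,0,0]],[0,[-60,-68,5],[0,0,0]],[0,[-85,-98,5],[0,0,0]],[0,[-100,-116,5],[0,0,0]],[0,[-100,-116,5],[0,0,0]]]'

```text
time_s: 2.2
ee_pos: [549.8, 186.4, 278.7]
ee_rot: [179.9, 0.0, -63.8]
force: [-0.5, -0.5, -0.5]
gripper_width: 91.2
```

```bash
python3 -c "
from h import *
grab('wrist','w2.png');go([547,187,156],-63.9)"
```

```text
t 2.25 pos [549.1 184.8 278.9] rot [179.9  -0.  -63.9] F [-0.1  0.6  0.2] Tz [ 0.03 -0.05  0.03] w 91.1 q [17. 17. 82. -0. 81. 81.]
shift [ -3.    0.6 122.9]
rotvec [ 0.002 -0.001  0.001]
```

View pics/w2.png

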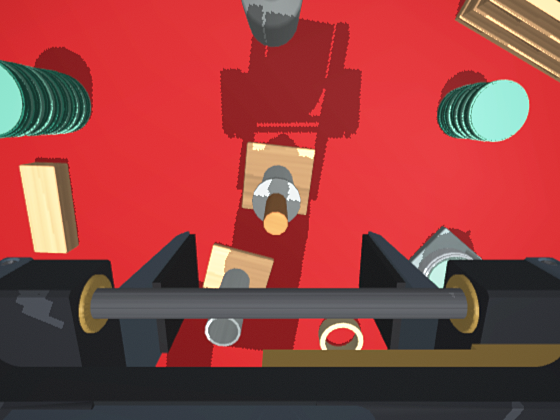

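```bash
python3 - <<'E'
from h import *
print(onz('w2.png',(276,223),204), onz('w2.png',(277,200),136),proj('w2.png',[547,187,204]),proj('w2.png',env.state()['ee_pos']))
for p in [(248,143),(314,150),(309,215),(242,208)]: print(onz('w2.png',p,10).round(1))
print(cam('w2.png')[1])
E
```

```text
[548.56746662 186.78724128 204.        ] [550.26266858 187.07539908 136.        ] [274.87319507 224.60000437] [278.61461484 264.6956201 ]
[574.1 241.6  10. ]
[604.2 160.   10. ]
[522.4 124.6  10. ]
[490.5 212.1  10. ]
[620.50494709 220.02998406 449.54149454]
```

Request:
drive_tool --series '[[0,[-2.5,0,30],[0,0,0]],[0,[-2.5,0,65],[0,0,0]],[0,[-2.5,0,100],[0,0,0]],[0,[-2.5,0,120],[0,0,0]],[0,[-2.5,0,123],[0,0,0]]]'

```text
time_s: 2.75
ee_pos: [545.3, 184.7, 154.3]
ee_rot: [179.6, 0.0, -64.0]
force: [-0.2, 0.6, 0.4]
gripper_width: 91.4
```

Request:
drive_tool --series '[[1,[0,0,0],[0,0,0]],[1,[0,0,0],[0,0,0]],[1,[0,0,0],[0,0,0]],[1,[0,0,0],[0,0,0]],[1,[0,0,0],[0,0,0]]]' --squeeze 30

```text
time_s: 3.25
ee_pos: [547.6, 187.6, 157.7]
ee_rot: [-179.9, -0.0, -63.9]
force: [-0.2, 0.1, -0.3]
gripper_width: 54.2
```

```bash
python3 -c "
from h import *
go([548,187,156],-63.9)"
```

```text
t 3.25 pos [547.6 187.6 157.7] rot [-179.9   -0.   -63.9] F [-0.2  0.1 -0.3] Tz [0.   0.02 0.03] w 54.2 q [18. 21. 94. -0. 65. 82.]
shift [ 0.8 -0.1  1.7]
rotvec [-0.001 -0.     0.   ]
```

Request:
drive_tool --series '[[1,[0,0,1],[0,0,0]],[1,[0,0,1],[0,0,0]],[1,[0,0,1],[0,0,0]],[1,[0,0,1],[0,0,0]],[1,[0,0,1],[0,0,0]]]'

```text
time_s: 3.75
ee_pos: [547.3, 187.6, 155.9]
ee_rot: [180.0, -0.0, -63.9]
force: [-0.5, -0.2, -0.1]
gripper_width: 19.5
```

Request:
drive_tool --series '[[1,[0,0,0],[0,0,0]],[1,[0,0,0],[0,0,0]],[1,[0,0,0],[0,0,0]],[1,[0,0,0],[0,0,0]],[1,[0,0,0],[0,0,0]]]'

```text
time_s: 4.25
ee_pos: [547.3, 187.5, 155.9]
ee_rot: [180.0, -0.0, -63.9]
force: [1.0, 0.5, 0.1]
gripper_width: 19.6
```

```bash
python3 -c "
from h import *
go([548,187,300],-63.9)"
```

```text
t 4.25 pos [547.3 187.5 155.9] rot [180.   -0.  -63.9] F [1.  0.5 0.1] Tz [-0.03 -0.06 -0.  ] w 19.6 q [18. 21. 94. -0. 65. 82.]
shift [   0.8   -0.4 -144.1]
rotvec [ 0. -0.  0.]
```

Request:
drive_tool --series '[[1,[0,0,-15],[0,0,0]],[1,[0,0,-50],[0,0,0]],[1,[0,0,-90],[0,0,0]],[1,[0,0,-130],[0,0,0]],[1,[0,0,-150],[0,0,0]]]'

```text
time_s: 4.75
ee_pos: [548.4, 187.9, 310.1]
ee_rot: [-179.6, -0.1, -63.9]
force: [1.0, 0.4, -0.1]
gripper_width: 19.7
```

```bash
python3 -c "
from h import *
go([531.5,-92,305],-63.9)"
```

```text
t 4.75 pos [548.4 187.9 310.1] rot [-1.796e+02 -1.000e-01 -6.390e+01] F [ 1.   0.4 -0.1] Tz [-0.01 -0.08 -0.02] w 19.7 q [18. 16. 79. -0. 84. 82.]
shift [243.9 138.4   4.4]
rotvec [-0.006 -0.001  0.   ]
```

Request:
drive_tool --series '[[1,[25,14,0],[0,0,0]],[1,[60,34,0],[0,0,0]],[1,[95,54,0],[0,0,0]],[1,[130,74,0],[0,0,0]],[1,[165,94,0],[0,0,0]]]'

```text
time_s: 5.25
ee_pos: [535.2, -3.4, 306.0]
ee_rot: [-180.0, -0.0, -63.9]
force: [0.4, 0.1, -0.8]
gripper_width: 19.4
```

Request:
drive_tool --series '[[1,[35,20,0],[0,0,0]],[1,[60,34,0],[0,0,0]],[1,[79,44,0],[0,0,0]],[1,[79,44,0],[0,0,0]],[1,[79,44,0],[0,0,0]]]'

```text
time_s: 5.75
ee_pos: [530.7, -92.2, 305.9]
ee_rot: [-180.0, 0.0, -63.9]
force: [0.4, 0.5, -0.5]
gripper_width: 19.5
```

```bash
python3 -c "
from h import *
grab('wrist','w3.png');grab('scene','s3.png');go([531.5,-92,174],-63.9)
a=cv2.imread('pics/s3.png');cv2.imwrite('pics/s3c.png',cv2.resize(a[90:290,130:330],None,fx=3,fy=3))
for p in [(531.5,-92,115),(531.5,-92,33)]:print(proj('w3.png',p))"
```

```text
t 5.85 pos [530.8 -91.4 305.9] rot [-180.     0.   -63.8] F [-0.3  0.3 -0.2] Tz [ 0.01 -0.02  0.  ] w 19.4 q [-11.  12.  85.   0.  83.  53.]
shift [  0.9  -0.3 131.9]
rotvec [-0.     0.     0.001]
[277.78647577 189.70816872]
[277.94024816 177.04806145]
```

View pics/w3.png

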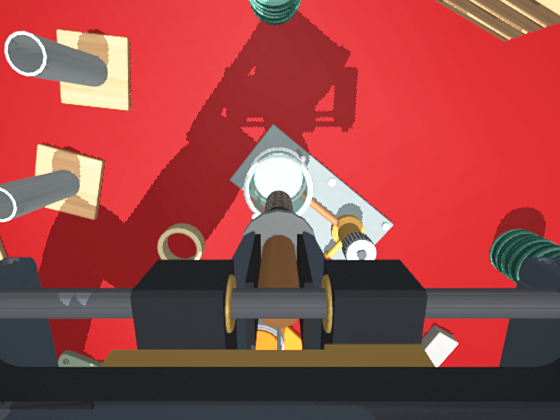

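View pics/s3c.png

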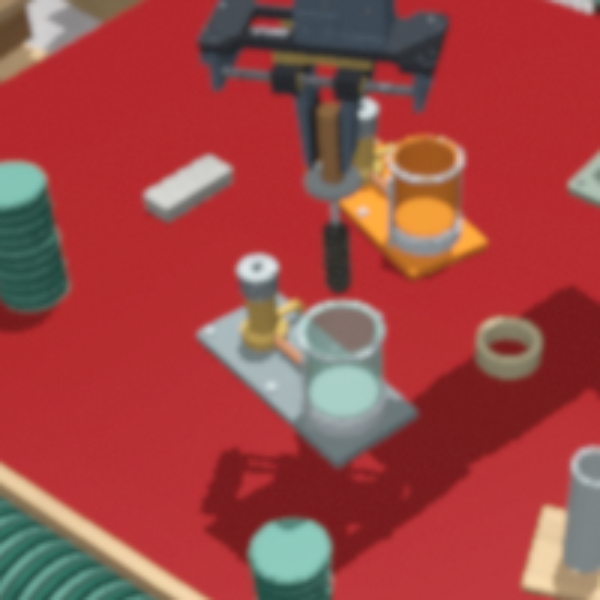

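```bash
python3 - <<'E'
from h import *
a=cv2.imread('pics/w3.png');cv2.imwrite('pics/w3c.png',cv2.resize(a[110:260,220:400],None,fx=4,fy=4,interpolation=cv2.INTER_CUBIC))
E
```

```text
(no output)
```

View pics/w3c.png

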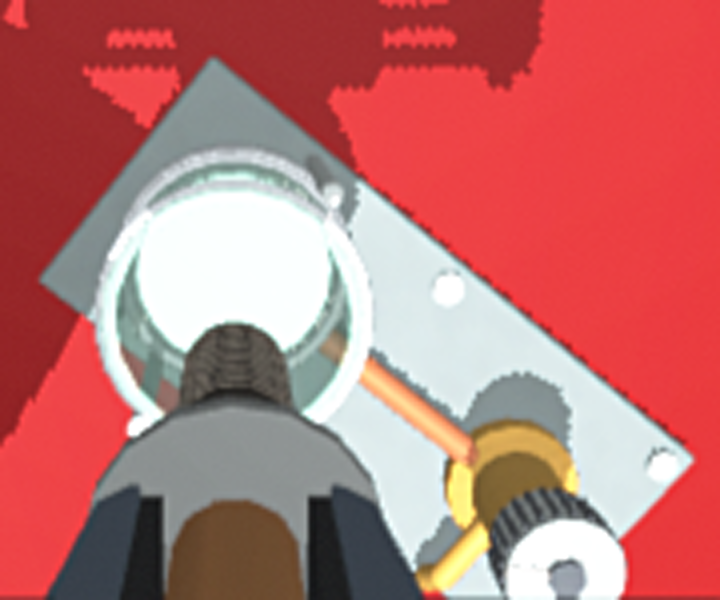

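Request:
drive_tool --series '[[1,[1,0,20],[0,0,0]],[1,[1,0,55],[0,0,0]],[1,[1,0,90],[0,0,0]],[1,[1,0,118],[0,0,0]],[1,[1,0,126],[0,0,0]]]'

```text
time_s: 6.35
ee_pos: [529.3, -91.6, 176.9]
ee_rot: [179.7, 0.2, -63.8]
force: [-0.2, 0.2, 0.3]
gripper_width: 19.2
```

Request:
drive_tool --series '[[1,[0,0,3],[0,0,0]],[1,[0,0,5],[0,0,0]],[1,[0,0,6],[0,0,0]],[1,[0,0,6.5],[0,0,0]],[1,[0,0,6.5],[0,0,0]]]'

```text
time_s: 6.85
ee_pos: [531.7, -93.3, 174.2]
ee_rot: [-179.9, -0.1, -63.9]
force: [0.8, -0.7, -0.8]
gripper_width: 19.3
```

```bash
python3 -c "
from h import *
go([531.5,-92,174],-63.9)"
```

```text
t 6.85 pos [531.7 -93.3 174.2] rot [-1.799e+02 -1.000e-01 -6.390e+01] F [ 0.8 -0.7 -0.8] Tz [-0.02  0.05  0.04] w 19.3 q [-11.  17.  98.  -0.  65.  53.]
shift [-1.2 -0.4  0.2]
rotvec [-0.001 -0.001  0.   ]
```

Press lightly down until contact is felt.

Request:
drive_tool --series '[[1,[0,0,0.5],[0,0,0]],[1,[0,0,1],[0,0,0]],[1,[0,0,1],[0,0,0]],[1,[0,0,1],[0,0,0]],[1,[0,0,1],[0,0,0]]]'

```text
time_s: 7.35
ee_pos: [531.8, -93.3, 173.8]
ee_rot: [-179.9, -0.1, -63.9]
force: [-1.8, -0.4, 5.5]
gripper_width: 19.3
```

Request:
drive_tool --series '[[1,[0,0,-15],[0,0,0]],[1,[0,0,-40],[0,0,0]],[1,[0,0,-60],[0,0,0]],[1,[0,0,-71],[0,0,0]],[1,[0,0,-71],[0,0,0]]]'

```text
time_s: 7.85
ee_pos: [532.0, -93.4, 244.9]
ee_rot: [-179.9, -0.1, -63.9]
force: [1.0, 0.9, -0.3]
gripper_width: 19.5
```

Request:
drive_tool --series '[[1,[0,0,-1],[0,0,0]],[1,[0,0,-1],[0,0,0]],[1,[0,0,-1],[0,0,0]],[1,[0,0,-1],[0,0,0]],[1,[0,0,15],[0,0,0]]]'

```text
time_s: 8.35
ee_pos: [532.6, -93.4, 229.8]
ee_rot: [-179.8, -0.2, -63.9]
force: [-0.8, -0.4, -1.1]
gripper_width: 19.5
```

Request:
drive_tool --series '[[1,[0,0,20],[0,0,0]],[1,[0,0,40],[0,0,0]],[1,[0,0,50],[0,0,0]],[1,[0,0,53],[0,0,0]],[1,[0,0,55],[0,0,0]]]'

```text
time_s: 8.85
ee_pos: [531.6, -93.2, 173.8]
ee_rot: [-180.0, -0.0, -63.9]
force: [-0.9, 0.1, 6.3]
gripper_width: 19.3
```

Request:
drive_tool --series '[[1,[0,0,0.6],[0,0,0]],[1,[0,0,1],[0,0,0]],[1,[0,0,1],[0,0,0]],[1,[0,0,1],[0,0,0]],[1,[0,0,1],[0,0,0]]]'

```text
time_s: 9.35
ee_pos: [531.9, -93.3, 173.8]
ee_rot: [-179.9, -0.1, -63.9]
force: [-0.2, 0.3, 5.4]
gripper_width: 19.5
```

Request:
drive_tool --series '[[1,[0,0,-20],[0,0,0]],[1,[0,0,-55],[0,0,0]],[1,[0,0,-95],[0,0,0]],[1,[0,0,-125],[0,0,0]],[1,[0,0,-134],[0,0,0]]]'

```text
time_s: 9.85
ee_pos: [532.7, -93.5, 310.1]
ee_rot: [-179.7, -0.3, -63.9]
force: [-0.8, 0.3, -0.6]
gripper_width: 19.7
```

```bash
python3 -c "
from h import *
go([547.3,187.5,306],-63.9)"
```

```text
t 9.85 pos [532.7 -93.5 310.1] rot [-179.7   -0.3  -63.9] F [-0.8  0.3 -0.6] Tz [ 0.04 -0.   -0.  ] w 19.7 q [-11.  12.  84.  -0.  83.  53.]
shift [-245.9 -136.8    3.8]
rotvec [-0.006 -0.005  0.   ]
```

Request:
drive_tool --series '[[1,[-25,-14,0],[0,0,0]],[1,[-60,-33,0],[0,0,0]],[1,[-95,-53,0],[0,0,0]],[1,[-130,-72,0],[0,0,0]],[1,[-165,-92,0],[0,0,0]]]'

```text
time_s: 10.35
ee_pos: [540.5, 96.8, 304.8]
ee_rot: [179.9, 0.0, -63.9]
force: [0.8, 0.3, -0.7]
gripper_width: 19.3
```

Request:
drive_tool --series '[[1,[-35,-20,0],[0,0,0]],[1,[-60,-34,0],[0,0,0]],[1,[-81,-45,0],[0,0,0]],[1,[-81,-45,0],[0,0,0]],[1,[-81,-45,0],[0,0,0]]]'

```text
time_s: 10.85
ee_pos: [545.5, 187.8, 305.0]
ee_rot: [179.8, -0.0, -63.8]
force: [0.8, 0.3, -0.8]
gripper_width: 19.2
```

```bash
python3 -c "
from h import *
grab('wrist','w4.png');grab('scene','s4.png');go([547.3,187.5,180],-63.9)
a=cv2.imread('pics/s4.png');cv2.imwrite('pics/s4c.png',cv2.resize(a[130:300,260:440],None,fx=3,fy=3))
"
```

```text
t 10.95 pos [545.8 186.9 305.7] rot [179.9  -0.  -63.9] F [ 0.2  0.9 -1.1] Tz [ 0.03 -0.03 -0.01] w 19.6 q [18. 16. 80. -0. 84. 82.]
shift [ 1.000e-01 -1.800e+00  1.257e+02]
rotvec [ 0.001 -0.001 -0.001]
```

View pics/w4.png

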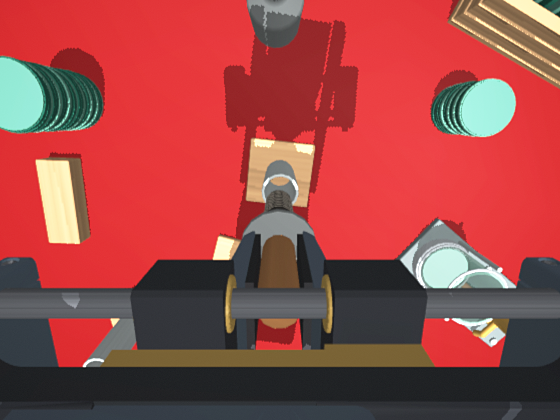

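View pics/s4c.png

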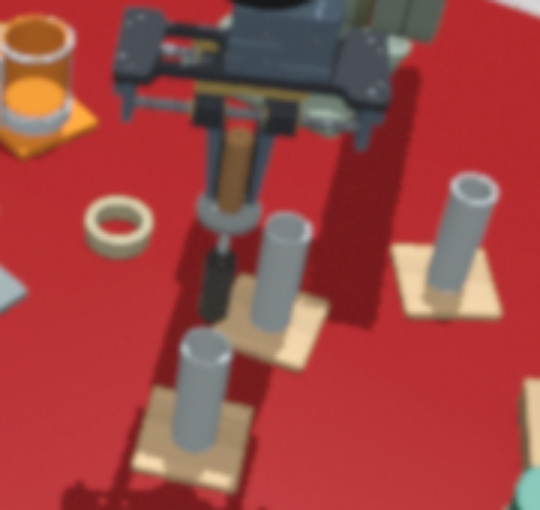

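```bash
python3 - <<'E'
from h import *
a=cv2.imread('pics/w4.png');cv2.imwrite('pics/w4c.png',cv2.resize(a[130:250,220:340],None,fx=5,fy=5,interpolation=cv2.INTER_CUBIC))
for p in [(547.3,187.5,130),(547.3,187.5,165)]:
  q=proj('w4.png',p);print(q,(q-[220,130])*5)
  q=proj('s4.png',p);print(q,(q-[260,130])*3)
E
```

```text
[278.41175395 191.74904818] [292.05876976 308.74524088]
[328.80533955 245.02946903] [206.41601864 345.08840708]
[278.42743362 199.63525077] [292.13716808 348.17625387]
[330.24805008 235.4621597 ] [210.74415024 316.3864791 ]
```

View pics/w4c.png

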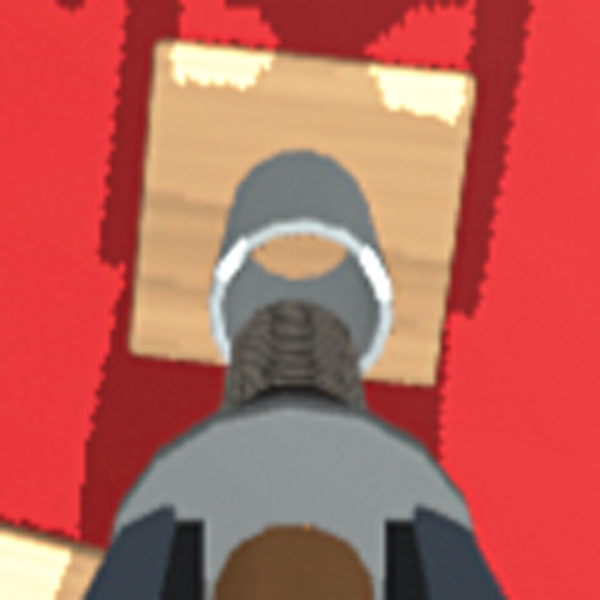

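Request:
drive_tool --series '[[1,[0.5,-1.8,10],[0,0,0]],[1,[0.5,-1.8,35],[0,0,0]],[1,[0.5,-1.8,70],[0,0,0]],[1,[0.5,-1.8,100],[0,0,0]],[1,[0.5,-1.8,120],[0,0,0]]]'

```text
time_s: 11.45
ee_pos: [546.5, 186.9, 183.4]
ee_rot: [179.8, 0.0, -64.0]
force: [-0.0, 0.1, -2.0]
gripper_width: 19.5
```

Request:
drive_tool --series '[[1,[0,0,12],[0,0,0]],[1,[0,0,20],[0,0,0]],[1,[0,0,26],[0,0,0]],[1,[0,0,28],[0,0,0]],[1,[0,0,28],[0,0,0]]]'

```text
time_s: 11.95
ee_pos: [548.2, 188.4, 158.9]
ee_rot: [-179.9, -0.0, -63.9]
force: [-0.2, 0.5, -1.3]
gripper_width: 19.5
```

```bash
python3 -c "
from h import *
go([547.3,187.5,156],-63.9)
"
```

```text
t 11.95 pos [548.2 188.4 158.9] rot [-179.9   -0.   -63.9] F [-0.2  0.5 -1.3] Tz [ 0.03 -0.03 -0.04] w 19.5 q [18. 21. 94. -0. 65. 82.]
shift [0.4 1.2 2.9]
rotvec [-0.001 -0.     0.   ]
```

Lower until the disc rests, then release.

Request:
drive_tool --series '[[1,[0,0,1],[0,0,0]],[1,[0,0,2],[0,0,0]],[1,[0,0,2.7],[0,0,0]],[1,[0,0,2.7],[0,0,0]],[1,[0,0,2.7],[0,0,0]]]'

```text
time_s: 12.45
ee_pos: [547.9, 188.4, 155.9]
ee_rot: [-180.0, -0.0, -63.9]
force: [0.3, 0.2, 0.7]
gripper_width: 19.2
```

Request:
drive_tool --series '[[1,[0,0,0.5],[0,0,0]],[1,[0,0,0.5],[0,0,0]],[1,[0,0,0.5],[0,0,0]],[1,[0,0,0.5],[0,0,0]],[1,[0,0,0.5],[0,0,0]]]'

```text
time_s: 12.95
ee_pos: [547.9, 188.4, 155.8]
ee_rot: [-180.0, -0.0, -63.9]
force: [-2.5, -0.8, 5.4]
gripper_width: 19.4
```

Request:
drive_tool --series '[[0,[0,0,0],[0,0,0]],[0,[0,0,0],[0,0,0]],[0,[0,0,0],[0,0,0]],[0,[0,0,0],[0,0,0]],[0,[0,0,0],[0,0,0]]]'

```text
time_s: 13.45
ee_pos: [547.8, 188.3, 155.0]
ee_rot: [180.0, -0.0, -63.9]
force: [0.2, 0.1, 1.5]
gripper_width: 56.9
```

Request:
drive_tool --series '[[0,[0,0,-5],[0,0,0]],[0,[0,0,-25],[0,0,0]],[0,[0,0,-60],[0,0,0]],[0,[0,0,-95],[0,0,0]],[0,[0,0,-125],[0,0,0]]]'

```text
time_s: 13.95
ee_pos: [548.0, 188.4, 282.5]
ee_rot: [-179.9, -0.0, -63.9]
force: [0.9, 0.2, -0.6]
gripper_width: 91.0
```

```bash
python3 -c "
from h import *
grab('wrist','w5.png');go([502,-219,250],116.5)
print(onz('w2.png',(276,223),204),proj('w5.png',(548.5,187,204)))
"
```

```text
t 14.00 pos [550.3 189.2 287.9] rot [-1.793e+02 -1.000e-01 -6.390e+01] F [2.6 1.6 4.1] Tz [ 0.   -0.15  0.01] w 90.9 q [18. 17. 82. -0. 81. 82.]
shift [345.2 223.4  35.9]
rotvec [-3.000e-03  1.800e-02  3.135e+00]
[548.56746662 186.78724128 204.        ] [279.02769873 220.83678122]
```

View pics/w5.png

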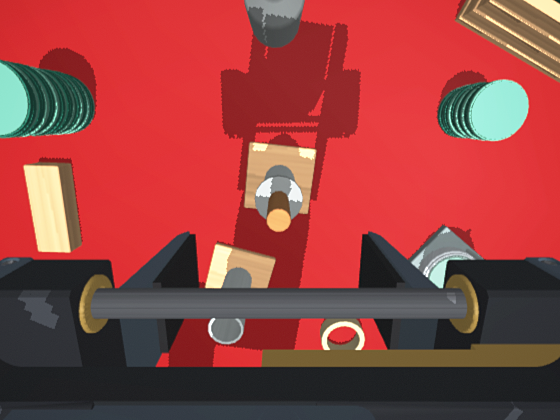

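Request:
drive_tool --series '[[0,[25,16,0],[0,0,-0.14]],[0,[60,39,0],[0,0,-0.28]],[0,[95,61,0],[0,0,-0.42]],[0,[130,84,0],[0,0,-0.56]],[0,[170,110,0],[0,0,-0.7]]]'

```text
time_s: 14.5
ee_pos: [523.9, -11.9, 280.6]
ee_rot: [-180.0, -0.0, -23.8]
force: [0.9, -0.2, 0.5]
gripper_width: 90.6
```

```bash
python3 -c "
from h import *
go([502,-219,250],116.5)
"
```

```text
t 14.50 pos [523.9 -11.9 280.6] rot [-180.    -0.   -23.8] F [ 0.9 -0.2  0.5] Tz [-0.   -0.08 -0.03] w 90.6 q [-3. 12. 89.  0. 79. 21.]
shift [ 63.4 198.4  30.5]
rotvec [ 1.000e-03 -1.000e-03 -2.448e+00]
```

Request:
drive_tool --series '[[0,[12,38,0],[0,0,-0.14]],[0,[24,76,0],[0,0,-0.28]],[0,[36,114,0],[0,0,-0.42]],[0,[48,150,0],[0,0,-0.56]],[0,[58,182,0],[0,0,-0.7]]]'

```text
time_s: 15.0
ee_pos: [502.3, -202.4, 280.6]
ee_rot: [180.0, -0.0, 16.3]
force: [0.4, 0.5, -0.3]
gripper_width: 91.4
```

```bash
python3 -c "
from h import *
go([502,-219,240],116.5)
"
```

```text
t 15.00 pos [ 502.3 -202.4  280.6] rot [180.   -0.   16.3] F [ 0.4  0.5 -0.3] Tz [ 0.01 -0.11  0.05] w 91.4 q [-23.  13.  87.  -0.  80. -39.]
shift [-5.  15.8 40.6]
rotvec [ 1.000e-03  0.000e+00 -1.749e+00]
```

Request:
drive_tool --series '[[0,[-5,16,0],[0,0,-0.14]],[0,[-5,16,0],[0,0,-0.28]],[0,[-5,16,0],[0,0,-0.42]],[0,[-5,16,0],[0,0,-0.56]],[0,[-5,16,0],[0,0,-0.7]]]'

```text
time_s: 15.5
ee_pos: [502.3, -217.4, 280.4]
ee_rot: [180.0, 0.0, 56.4]
force: [-0.2, 0.7, 0.1]
gripper_width: 91.2
```

Request:
drive_tool --series '[[0,[0,0,0],[0,0,-0.14]],[0,[0,0,0],[0,0,-0.28]],[0,[0,0,0],[0,0,-0.42]],[0,[0,0,0],[0,0,-0.56]],[0,[0,0,0],[0,0,-0.7]]]'

```text
time_s: 16.0
ee_pos: [502.3, -217.3, 280.5]
ee_rot: [180.0, 0.0, 96.5]
force: [0.1, 0.7, -0.4]
gripper_width: 91.2
```

Request:
drive_tool --series '[[0,[0,0,0],[0,0,-0.14]],[0,[0,0,0],[0,0,-0.28]],[0,[0,0,0],[0,0,-0.32]],[0,[0,0,0],[0,0,-0.32]],[0,[0,0,0],[0,0,-0.32]]]'

```text
time_s: 16.5
ee_pos: [502.3, -217.3, 280.4]
ee_rot: [180.0, 0.0, 114.5]
force: [0.2, 0.1, -0.5]
gripper_width: 91.2
```

```bash
python3 -c "
from h import *
grab('wrist','w6.png');go([502,-219,74],116.5)
for z in (103.5,105): print(proj('w6.png',(502,-219,z)))
"
```

```text
t 16.55 pos [ 502.3 -217.3  280.4] rot [180.    0.  114.5] F [-0.7  0.2  0.5] Tz [ 0.12 -0.14  0.04] w 91.2 q [ -25.   14.   86.   -0.   80. -139.]
shift [ -1.4  -1.1 206.4]
rotvec [ 0.     0.    -0.035]
[277.92130926 189.72651593]
[277.91936793 190.02391163]
```

View pics/w6.png

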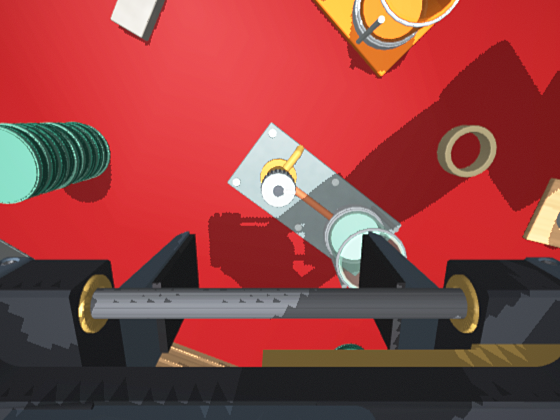

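Request:
drive_tool --series '[[0,[-1.4,-1.2,20],[0,0,0]],[0,[-1.4,-1.2,55],[0,0,0]],[0,[-1.4,-1.2,90],[0,0,0]],[0,[-1.4,-1.2,120],[0,0,0]],[0,[-1.4,-1.2,140],[0,0,0]]]'

```text
time_s: 17.05
ee_pos: [500.8, -218.5, 138.0]
ee_rot: [-179.9, -0.1, 114.5]
force: [-0.0, -0.9, -0.4]
gripper_width: 91.0
```

```bash
python3 -c "
from h import *
grab('wrist','w7.png');go([502,-219,73.5],114.5)
for z in (103.5,105): print(proj('w7.png',(502,-219,z)))
a=cv2.imread('pics/w7.png');cv2.imwrite('pics/w7c.png',cv2.resize(a[100:330,180:380],None,fx=2.6,fy=2.6,interpolation=cv2.INTER_CUBIC))
"
```

```text
t 17.10 pos [ 499.2 -217.8  135.4] rot [-179.7   -0.4  114.5] F [-1.4  0.1 -2. ] Tz [ 0.22 -0.04  0.04] w 91.2 q [ -25.   19.  100.   -0.   61. -139.]
shift [-2.6  2.4 61.9]
rotvec [-0.005 -0.006 -0.   ]
[278.31329672 238.34795148]
[278.31827159 239.15001702]
```

View pics/w7c.png

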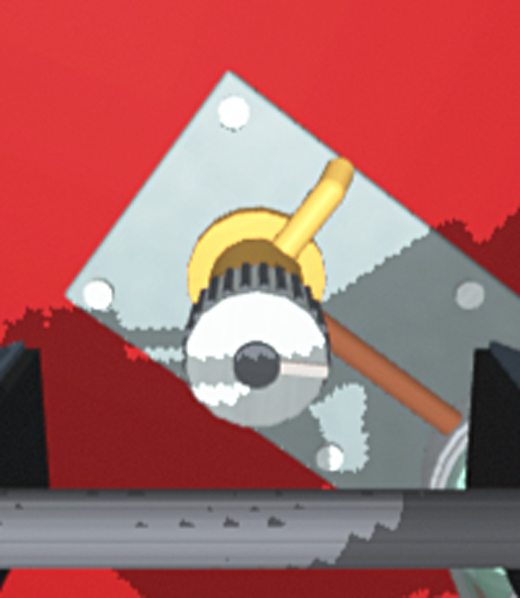

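Request:
drive_tool --series '[[0.3,[0,0.5,15],[0,0,0]],[0.3,[0,0.5,35],[0,0,0]],[0.3,[0,0.5,52],[0,0,0]],[0.3,[0,0.5,62],[0,0,0]],[0.3,[0,0.5,66.5],[0,0,0]]]'

```text
time_s: 17.6
ee_pos: [502.3, -218.8, 73.4]
ee_rot: [-180.0, -0.0, 114.5]
force: [0.7, -0.3, -0.1]
gripper_width: 63.4
```

Request:
drive_tool --series '[[1,[0,0,0],[0,0,0]],[1,[0,0,0],[0,0,0]],[1,[0,0,0],[0,0,0]],[1,[0,0,0],[0,0,0]],[1,[0,0,0],[0,0,0]]]' --squeeze 40

```text
time_s: 18.1
ee_pos: [502.2, -218.0, 74.4]
ee_rot: [180.0, -0.1, 114.5]
force: [-1.6, 5.4, 4.2]
gripper_width: 36.3
```

```bash
python3 -c "
from h import *
grab('wrist','w8.png');go([502,-219,73.5],114.5)
a=cv2.imread('pics/w8.png');cv2.imwrite('pics/w8c.png',cv2.resize(a[130:380,180:380],None,fx=2.4,fy=2.4,interpolation=cv2.INTER_CUBIC))
"
```

```text
t 18.15 pos [ 502.2 -218.    74.4] rot [ 1.800e+02 -1.000e-01  1.145e+02] F [-1.1  5.4  6.4] Tz [ 1.03  0.14 -0.07] w 36.3 q [ -25.   23.  104.    0.   52. -139.]
shift [-0.8 -0.6  0.9]
rotvec [ 0.001 -0.001 -0.   ]
```

View pics/w8c.png

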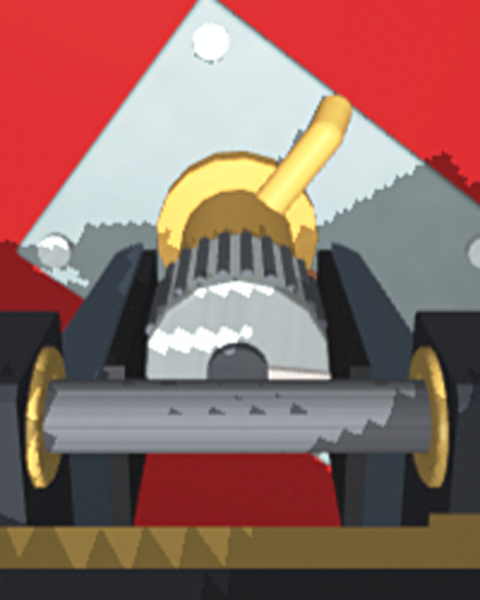

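Request:
drive_tool --series '[[1,[0.8,0,0.3],[0,0,0]],[1,[0.8,0,0.5],[0,0,0.14]],[1,[0.8,0,0.7],[0,0,0.28]],[1,[0.8,0,0.9],[0,0,0.42]],[1,[0.8,0,1.0],[0,0,0.56]]]'

```text
time_s: 18.65
ee_pos: [502.4, -218.8, 73.9]
ee_rot: [179.9, 0.1, 82.2]
force: [-2.2, 0.3, 7.0]
gripper_width: 36.2
```

```bash
python3 -c "
from h import *
grab('wrist','w9.png');go([502,-219,73.5],114.5)
a=cv2.imread('pics/w9.png');cv2.imwrite('pics/w9c.png',cv2.resize(a[210:310,220:340],None,fx=4,fy=4,interpolation=cv2.INTER_CUBIC))
"
```

```text
t 18.70 pos [ 502.5 -218.9   73.9] rot [1.799e+02 1.000e-01 8.190e+01] F [-1.9  1.   7.7] Tz [ 0.24  0.21 -0.16] w 36.3 q [ -25.   23.  105.   -0.   52. -107.]
shift [-0.2 -0.4  0.4]
rotvec [ 0.001  0.002 -0.569]
```

View pics/w9c.png

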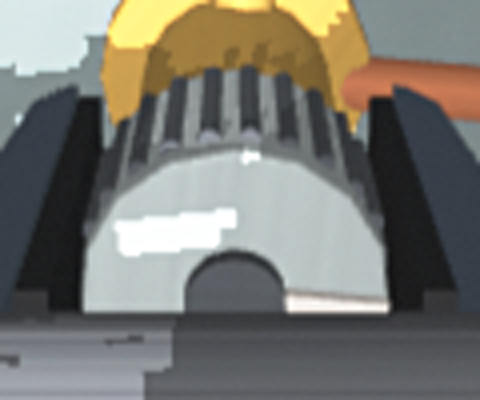

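Request:
drive_tool --series '[[1,[0,0,0.1],[0,0,0.14]],[1,[0,0,0.2],[0,0,0.28]],[1,[0,0,0.3],[0,0,0.42]],[1,[0,0,0.4],[0,0,0.56]],[1,[0,0,0.5],[0,0,0.7]]]'

```text
time_s: 19.2
ee_pos: [501.9, -219.8, 73.2]
ee_rot: [179.8, 0.1, 42.1]
force: [-1.8, -3.6, 5.6]
gripper_width: 36.2
```

Request:
drive_tool --series '[[1,[0,0,0.1],[0,0,0.14]],[1,[0,0,0.2],[0,0,0.28]],[1,[0,0,0.3],[0,0,0.42]],[1,[0,0,0.4],[0,0,0.56]],[1,[0,0,0.5],[0,0,0.6]]]'

```text
time_s: 19.7
ee_pos: [501.1, -220.2, 72.7]
ee_rot: [179.8, 0.1, 7.9]
force: [-5.4, -4.8, 6.5]
gripper_width: 36.5
```

```bash
python3 -c "
from h import *
grab('wrist','w10.png');go([502,-219,73.5],114.5)
a=cv2.imread('pics/w10.png');cv2.imwrite('pics/w10c.png',cv2.resize(a[210:310,220:340],None,fx=4,fy=4,interpolation=cv2.INTER_CUBIC))
"
```

```text
t 19.75 pos [ 501.1 -220.2   72.7] rot [1.798e+02 1.000e-01 7.900e+00] F [-4.8 -3.7  5.9] Tz [-0.78  0.82 -0.01] w 36.0 q [-25.  23. 105.  -0.  52. -32.]
shift [ 1.1 -1.1 -0.8]
rotvec [ 1.000e-03  5.000e-03 -1.861e+00]
```

View pics/w10c.png

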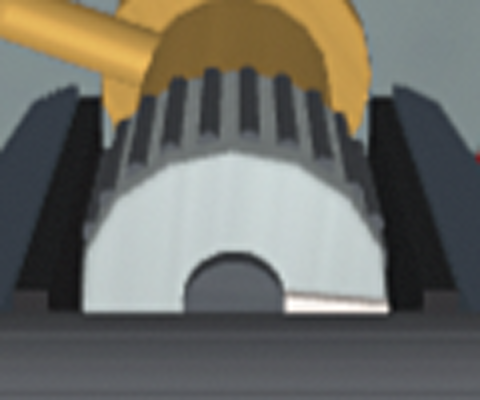

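Request:
drive_tool --series '[[1,[-1.5,0.5,0.1],[0,0,0]],[1,[-1.7,0.5,0.2],[0,0,0.12]],[1,[-1.8,0.5,0.3],[0,0,0.24]],[1,[-1.9,0.5,0.4],[0,0,0.36]],[1,[-2,0.5,0.5],[0,0,0.48]]]'

```text
time_s: 20.25
ee_pos: [500.4, -219.9, 72.3]
ee_rot: [179.9, -0.1, -19.6]
force: [-0.8, -0.5, 6.1]
gripper_width: 36.4
```

```bash
python3 -c "
from h import *
grab('wrist','w11.png');go([500,-219,72.5],114.5)
a=cv2.imread('pics/w11.png');cv2.imwrite('pics/w11c.png',cv2.resize(a[210:310,220:340],None,fx=4,fy=4,interpolation=cv2.INTER_CUBIC))
"
```

```text
t 20.30 pos [ 500.4 -219.7   72.3] rot [ 1.799e+02 -1.000e-01 -1.980e+01] F [-0.8  0.6  7.4] Tz [0.12 0.3  0.69] w 36.4 q [-25.  23. 105.  -0.  52.  -5.]
shift [-0.6 -0.5 -0.2]
rotvec [ 3.000e-03  1.000e-03 -2.344e+00]
```

View pics/w11c.png

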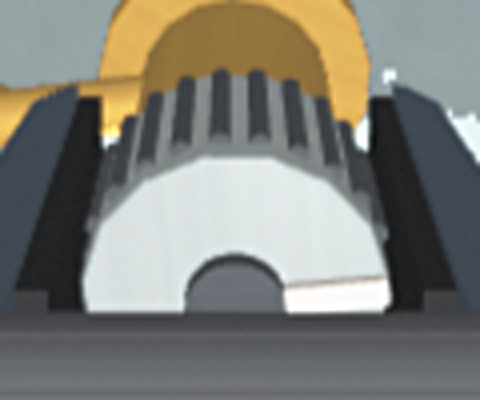

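Request:
drive_tool --series '[[1,[0,0,0],[0,0,0.1]],[1,[0,0,0],[0,0,0.2]],[1,[0,0,0],[0,0,0.25]],[1,[0,0,0],[0,0,0.25]],[1,[0,0,0],[0,0,0.25]]]'

```text
time_s: 20.8
ee_pos: [500.0, -219.8, 72.2]
ee_rot: [179.9, -0.1, -33.7]
force: [-2.0, 0.1, 5.9]
gripper_width: 36.5
```

```bash
python3 -c "
from h import *
grab('wrist','w12.png');go([500,-219,72.5],114.5)
a=cv2.imread('pics/w12.png');cv2.imwrite('pics/w12c.png',cv2.resize(a[210:310,220:340],None,fx=4,fy=4,interpolation=cv2.INTER_CUBIC))
"
```

```text
t 20.85 pos [ 500.  -219.8   72.2] rot [ 1.799e+02 -1.000e-01 -3.370e+01] F [-2.1 -0.3  6.1] Tz [0.04 0.39 0.59] w 36.6 q [-25.  23. 105.  -0.  52.   9.]
shift [-0.5 -0.6 -0.3]
rotvec [ 3.000e-03  2.000e-03 -2.586e+00]
```

View pics/w12c.png

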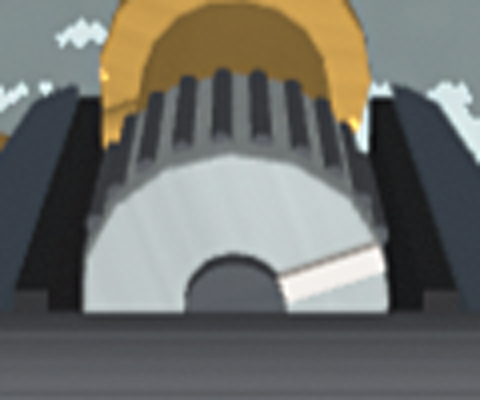

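```bash
cat >> h.py <<'E'
def pang(f,a,b,z=102):
    A=onz(f,(220+(a[0]+.5)/4-.5,210+(a[1]+.5)/4-.5),z);B=onz(f,(220+(b[0]+.5)/4-.5,210+(b[1]+.5)/4-.5),z)
    d=B-A; return A.round(1),B.round(1),np.degrees(np.arctan2(d[1],d[0])).round(1)
E
python3 - <<'E'
from h import *
print(pang('w9.png',(285,302),(388,302),104.5))
print(pang('w10.png',(285,302),(388,302),102.5),'upper edges:')
print('w10',pang('w10.png',(287,291),(386,299),102.3))
print('w11',pang('w11.png',(285,285),(386,276)))
print('w12',pang('w12.png',(279,276),(377,246)))
E
```

```text
(array([ 503.4, -213.2,  104.5]), array([ 505.1, -201.2,  104.5]), np.float64(82.2))
(array([ 508.2, -218.9,  102.5]), array([ 520.3, -217.2,  102.5]), np.float64(7.9)) upper edges:
w10 (array([ 508.3, -217.6,  102.3]), array([ 520. , -217. ,  102.3]), np.float64(2.8))
w11 (array([ 508.2, -219.4,  102. ]), array([ 519.8, -222.3,  102. ]), np.float64(-14.0))
w12 (array([ 508. , -219.5,  102. ]), array([ 519.7, -222.6,  102. ]), np.float64(-15.0))
```

Request:
drive_tool --series '[[1,[0.2,-0.1,-0.3],[0,0,-0.12]],[1,[0.4,-0.2,-0.6],[0,0,-0.24]],[1,[0.5,-0.3,-0.8],[0,0,-0.36]],[1,[0.6,-0.4,-0.9],[0,0,-0.48]],[1,[0.7,-0.5,-1],[0,0,-0.6]]]'

```text
time_s: 21.35
ee_pos: [500.8, -219.9, 72.8]
ee_rot: [179.9, -0.0, 0.8]
force: [-1.6, -1.8, 3.7]
gripper_width: 36.1
```

```bash
python3 -c "
from h import *
grab('wrist','w13.png');go([501.5,-219.7,73],56.3)
a=cv2.imread('pics/w13.png');cv2.imwrite('pics/w13c.png',cv2.resize(a[210:310,220:340],None,fx=4,fy=4,interpolation=cv2.INTER_CUBIC))
"
```

```text
t 21.40 pos [ 500.8 -219.9   72.8] rot [179.9  -0.    1. ] F [-3.2 -2.1  4. ] Tz [-0.31  0.31  0.09] w 36.0 q [-25.  23. 105.  -0.  52. -26.]
shift [ 0.7 -0.2 -0.2]
rotvec [ 0.002  0.001 -0.965]
```

View pics/w13c.png

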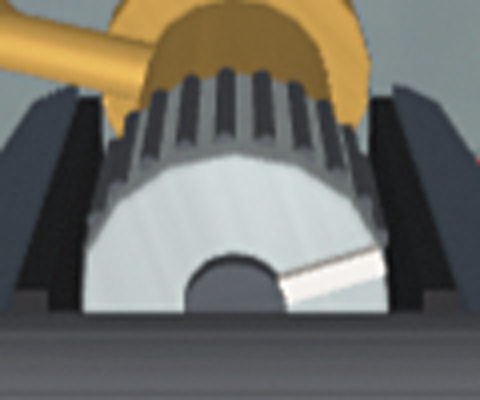

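Request:
drive_tool --series '[[1,[0,0,-0.2],[0,0,-0.12]],[1,[0,0,-0.3],[0,0,-0.24]],[1,[0.1,0,-0.5],[0,0,-0.36]],[1,[0.2,0,-0.6],[0,0,-0.48]],[1,[0.3,0,-0.7],[0,0,-0.6]]]'

```text
time_s: 21.9
ee_pos: [501.5, -219.7, 73.4]
ee_rot: [179.9, 0.0, 35.1]
force: [-0.6, -0.6, 3.5]
gripper_width: 36.2
```

Request:
drive_tool --series '[[1,[0,0,-0.1],[0,0,-0.12]],[1,[0,0,-0.2],[0,0,-0.24]],[1,[0,0,-0.3],[0,0,-0.34]],[1,[0,0,-0.3],[0,0,-0.37]],[1,[0,0,-0.3],[0,0,-0.37]]]'

```text
time_s: 22.4
ee_pos: [501.9, -219.4, 73.7]
ee_rot: [179.9, 0.0, 56.0]
force: [0.1, -0.2, 3.7]
gripper_width: 36.5
```

Request:
drive_tool --series '[[1,[0,0,0],[0,0,0]],[1,[0,0,0],[0,0,0]],[1,[0,0,0],[0,0,0]],[1,[0,0,0],[0,0,0]],[1,[0,0,0],[0,0,0]]]'

```text
time_s: 22.9
ee_pos: [501.9, -219.3, 73.7]
ee_rot: [179.9, 0.0, 56.1]
force: [1.1, -1.3, 4.7]
gripper_width: 36.3
```

```bash
python3 -c "
from h import *
grab('wrist','w14.png');go([501.5,-219.7,73],56.3)
a=cv2.imread('pics/w14.png');cv2.imwrite('pics/w14c.png',cv2.resize(a[210:310,220:340],None,fx=4,fy=4,interpolation=cv2.INTER_CUBIC))
grab('top','t14.png')
"
```

```text
t 22.95 pos [ 501.9 -219.3   73.7] rot [179.9   0.   56.1] F [ 2.  -1.7  5.5] Tz [-0.27 -0.23  0.02] w 36.9 q [-25.  23. 105.  -0.  52. -81.]
shift [-0.5 -0.1  0.7]
rotvec [ 0.002  0.    -0.004]
```

View pics/w14c.png

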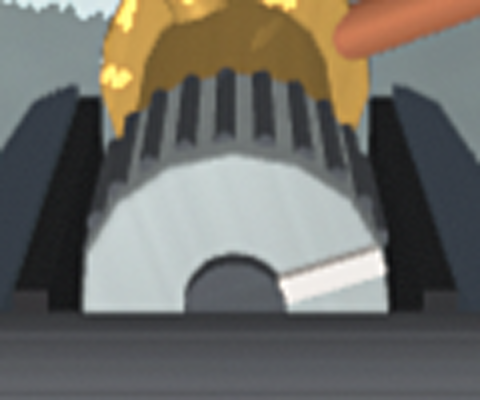

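View pics/t14.png

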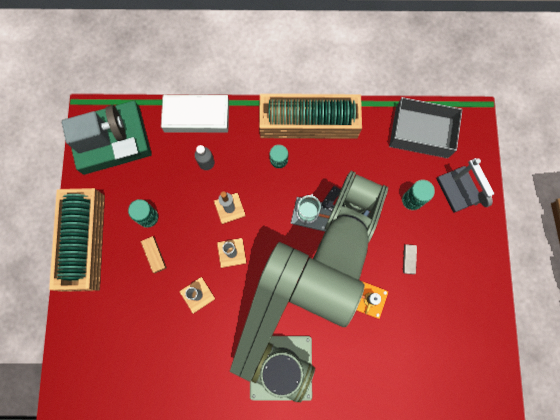

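```bash
python3 - <<'E'
from h import *
print('w12',pang('w12.png',(279,276),(377,246)))
print('w14',pang('w14.png',(279,275),(378,248),103.5))
# teeth phase shift between images in the gripper frame
a=cv2.imread('pics/w12.png',0).astype(np.float32);b=cv2.imread('pics/w14.png',0).astype(np.float32)
for r in [(226,245,250,310),(270,288,289,318)]:
    y0,y1,x0,x1=r;print(cv2.phaseCorrelate(a[y0:y1,x0:x1].copy(),b[y0:y1,x0:x1].copy(),cv2.createHanningWindow((x1-x0,y1-y0),cv2.CV_32F)))
E
```

```text
w12 (array([ 508. , -219.5,  102. ]), array([ 519.7, -222.6,  102. ]), np.float64(-15.0))
w14 (array([ 502.5, -213.1,  103.5]), array([ 506.1, -201.5,  103.5]), np.float64(72.8))
((0.6572835915087367, 0.16902967127436952), 0.9309030055999756)
((-0.041246587114757816, 0.24065155417705597), 1.0648067324249832)
```

Request:
drive_tool --series '[[1,[-0.2,0,0],[0,0,-0.01]],[1,[-0.2,0,0],[0,0,-0.022]],[1,[-0.2,0,0],[0,0,-0.022]],[1,[-0.2,0,0],[0,0,-0.022]],[1,[-0.2,0,0],[0,0,-0.022]]]'

```text
time_s: 23.5
ee_pos: [501.9, -219.3, 73.7]
ee_rot: [179.9, -0.0, 57.3]
force: [1.6, -1.2, 4.9]
gripper_width: 36.3
```

Request:
drive_tool --series '[[1,[0,0,0],[0,0,0]],[1,[0,0,0],[0,0,0]],[1,[0,0,0],[0,0,0]],[1,[0,0,0],[0,0,0]],[1,[0,0,0],[0,0,0]]]'

```text
time_s: 24.0
ee_pos: [501.9, -219.3, 73.7]
ee_rot: [179.9, -0.0, 57.3]
force: [1.7, -0.7, 5.1]
gripper_width: 36.5
```

```bash
python3 - <<'E'
from h import *
grab('wrist','w15.png');grab('scene','s15.png');go([501.5,-219.7,73],56.3)
a=cv2.imread('pics/w12.png',0).astype(np.float32);b=cv2.imread('pics/w15.png',0).astype(np.float32)
for r in [(226,245,250,310),(270,288,289,318)]:
    y0,y1,x0,x1=r;print(cv2.phaseCorrelate(a[y0:y1,x0:x1].copy(),b[y0:y1,x0:x1].copy(),cv2.createHanningWindow((x1-x0,y1-y0),cv2.CV_32F)))
E
```

```text
t 24.10 pos [ 501.8 -219.3   73.7] rot [179.9  -0.   57.3] F [ 1.5 -1.7  5.6] Tz [-0.17 -0.25 -0.06] w 36.4 q [-25.  23. 105.   0.  52. -82.]
shift [-0.5 -0.1  0.7]
rotvec [ 0.002 -0.     0.018]
((0.6479828251116757, 0.07486896815883881), 0.9661859945456187)
((0.030363261086515436, 0.20401477515522082), 1.0829483535554674)
```

View pics/s15.png

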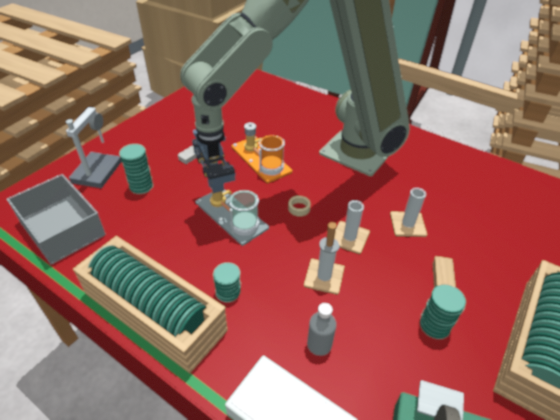

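```bash
python3 -c "
from h import *
print(env.job_done())"
```

```text
the job is handed in; nothing more can be done
None
```

I handed the job in at about 24 s of robot time. The interface gave no verdict.

- **Brush:** I took it from the farthest stand and pressed it onto the cup floor, with about 5.5 N of contact. I then raised it about 71 mm, leaving its lower end about 11 mm below the rim, and pressed it onto the floor again, with about 6 N. It is back in its stand, released and upright with its disc on the tube, as the wrist picture showed.
- **Cap, bottoming out:** I turned it clockwise until the reaction torque jumped to about 0.6–0.7 N m. The fingers then slipped while the pointer stayed still at about −14° to −15°.
- **Cap, backing off:** I turned it back 91.0° by the gripper's own angle. The cap lagged by about 1° when the turn reversed, so I estimate the cap at about 90° off the stop. It is still gripped at 40 N and held still.
- **Disagreement:** reading the pointer by hand in one picture gave 87.8° just before a final 1.2° correction. Comparing the pictures of the knurling gave about 89° at that same moment, so the cap's angle is certain to within a couple of degrees.
- **Surroundings:** the last pictures show the stacks, bottle and other things where they were. Wrist force readings stayed under 10 N.

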